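# Fit the bayonet filter cartridge

### The arm

A 6-joint arm with a two-finger parallel gripper is mounted at the origin on the work surface. World frame = base frame: x ahead of the robot, y to its left, z up, the work surface at z = 0. Lengths are in m, angles in rad, forces in N, time in s.
With the tool pointing down it reaches from about 0.25 to 0.725 m from the base axis. Payload 4 kg.
Tool frame: the origin (TCP) lies at the very end of the fingers, on their centre line; the grasp point (between the pads) lies bot.grasp_offset behind it (bot.grasp_offset is the distance from the TCP to the grasp point, in m); z points along the fingers, y is the direction in which the jaws open and shut (so a half turn about z gives the same grasp; the last joint's range is limited). The gripper opens to 85 mm and grips with 20 to 120 N. Pads are 22 mm wide; open, the fingers measure 114 mm over their backs; the gripper's body (76 mm by 85 mm) begins 54 mm behind the grasp point. The pads swing forward as they close: fully open they stand 13 mm farther back than shut.
Start: joints at [-1.227, 0.241, 0.005, 1.335, 0, 1.571], TCP at [0.169, -0.471, 0.231] pointing down, gripper open.
Joint ranges: [-2.72, 2.72], [-1.05, 1.87], [-1.09, 1.28], [-1.99, 2.15], [-1.42, 1.44], [-3.14, 3.14]. Speed limits (rad/s): [2.79, 2.79, 3.14, 3.14, 3.14, 3.14].

### API

Orientations are given as a unit quaternion [x, y, z, w].
In Python, from workcell import bot gives the robot as it stands. The module is installed in compiled form; this text tells all that it offers.
- The arm moves only by the shell command python3 -m jog 'ROWS' [OPENING]. ROWS is JSON, a list that holds one entry, the list of rows, each a list of 6 numbers: the shift along the tool's x, y, z in m, then the turn, a rotation vector about the tool's x, y, z in degrees. In form: [[[dx, dy, dz, wx, wy, wz], ...]]. A call has 1 to 12 rows; each row shifts and turns the pose as measured when the row begins, along the tool's axes as they then stand; what a row does not reach is not made up. A row lasts 1/8 s, in which the tool goes at most 62.5 mm and 10.7 degrees, less where a joint would pass 70% of its speed; a pose out of reach is approached as far as the arm can. A call is refused whole if a number of a shift passes 0.0625 or a number of a turn 10.7, either way. A call with a gripper value outside its range is refused whole. OPENING is the finger opening in m, from 0 to 0.0854, set as the call begins (- or left out, the last holds). The fingers move at their own pace and stop on an object; the grip force is fixed at half the most. Time passes only in rows, so rows that do not move let the fingers close. It gives the time, the measured TCP pose, the force and the opening at its end, in the units of the state.
- bot.get_obs(): the state, without advancing time (a new reading comes with each control period).
- bot.camera(name): name is "scene" or "top" or "wrist"; returns a dict with "pixels" (420x560x3 uint8, red, green, blue), "fx", "fy", "cx", "cy" (pixels), "rvec" (rotation vector, rad) and "tvec" (3), from world to camera coordinates, as OpenCV has them. Camera axes: x right, y down, z forward; pixel columns grow to the right and rows downward; lengths in m; the calibration is good to about 2 mm. A picture is of the moment at which its call begins. There is no depth.
- bot.job_done(): hands the job in, once; it reports no verdict.
The state is a dict: "clock": time; "joint_pos": joint angles; "joint_vel": joint speeds; "tau": joint torques, N m; "eef_pos": TCP position; "tool_rot": TCP orientation; "ft_force": force on the tool from outside, world axes, zero at the start; "ft_torque": the same for the moment, N m; "grip_width": finger opening in m.
Only numpy, scipy, OpenCV 4.12 (cv2) and the standard library are available. Lean on these libraries where they do the work, as an engineer would, in place of code of your own. Each camera call takes 0.05 s, during which the arm holds its last target. There are 200 camera calls.

### The job

Fit the white filter cartridge (the one with the two lugs and the wing grip) into the round bayonet collar of the bench filter unit: feel for the slots with a light press, push it in gently against the spring, turn it clockwise to the stop and let it click up into its lock, then let go. Never force it, and leave the other things on the bench as they are.

Things in the scene. Friction and masses are not known exactly. Their poses are not given: they have to be found in the camera images.
- cartridge_grip (a point): Filter cartridge, white plastic, 0.11 to 0.23 kg, loose, upright on the bench, 97 mm tall. On top is an upright wing, 56 mm along x, 14 mm thick along y, 42 mm tall: grip it across the thickness. This point is on the axis at the wing's mid-height, 76 mm above the foot, 21 mm above the top of the 68 mm wide flange. z up; a half turn makes no difference.
- cartridge_lugs (a point): On the cartridge's axis at the underside of its two lugs, 34 mm above the foot, 42 mm below the wing's point. The lugs stick out along +x and -x (under the wing's ends) to 30 mm from the axis, each 9 mm wide, 6 mm tall. Below them is a stem 40 mm in diameter with a chamfered foot; above, a neck 44 mm in diameter and, 15 mm above this point, the flange's underside.
- dock: Filter unit, fixed: a grey drum 100 mm in diameter with the mouth on top, and a low block 60 mm high at its -y side. Origin on the drum's axis at bench level, z up. More than 40 N between cartridge and unit counts as forcing it.
- dock_mouth (a point): Centre of the top face of the aluminium bayonet collar, 75 mm above the bench; z up. Collar 86 mm outside, hole 49 mm, lip 6 mm thick, two opposite slots 11.4 mm wide reaching 33 mm from the axis. The slots lie only roughly along this x axis: the collar is clamped up to 0.3 rad to either side, which is not measured, only seen or felt. With lugs resting on the lip the wing's point is 42 mm up.
- dock_lip (a point): On the axis at the lip's underside, 6 mm below the mouth. The collar is sprung: pressed from above it yields from about 4 N, 1 mm per 1.5 N, 6 mm at most. The lugs turn below the lip, clockwise seen from above, only with the wing's point 27 to 30 mm above the mouth (flange 0 to 3 mm off the collar). Stop 0.87 rad past the slot's middle: there the collar twists along 0.1 rad per 0.4 N m.
- dock_seat (a point): On the axis, 34 mm below the mouth: top of the spring plate in the drum. It meets the foot as the lugs reach the lip and pushes up, 0.7 N per mm, about 11 N at full depth. At the stop the lip has pockets 3 mm deep: let up there, the cartridge rises and locks with the wing's point 33 mm above the mouth. Not locked, it sits 30 mm or lower, or springs up to 38 mm or more.
- blank_cap_center (a point): Blanking cap, white, a bystander: same stem and flange but no lugs and a round knob 32 mm in diameter; 75 mm tall. The point is half-way up on its axis.
- rack: Test-tube rack, white, 70 by 200 mm (long along y), tubes to 117 mm high, a bystander; origin at its underside.
- reagent: Amber reagent bottle, 64 mm in diameter, 130 mm tall, a bystander; origin at its underside.
- beaker: Glass beaker, 72 mm in diameter, 85 mm tall, a bystander; origin at its underside.
- dish: Shallow glass dish, 90 mm in diameter, 15 mm tall, a bystander; origin at its underside.
- marker: Black marker pen lying on the bench, 130 mm along y, 13 mm thick, a bystander; origin at its underside.
Not all that is in view belongs to the job. Leave any blue or purple look-alike of the part that bears cartridge_grip alone.

How it is judged:
On the way, in this order (a step that is already met when the one before it is completed fails the run):
1. the cartridge is lifted and brought over the collar (horizontal distance between cartridge_grip and dock_mouth below 0.02 m and z of cartridge_grip in the frame of dock_mouth above 0.033 m), for 0.1 s.
2. the cartridge is pushed in until its lugs are below the lip (horizontal distance between cartridge_grip and dock_mouth below 0.004 m and z of cartridge_grip in the frame of dock_mouth below 0.031 m), for 0.1 s.
At the end, for the whole second after the job is handed in: The cartridge is locked in the collar: upright (within 0.06 rad), on the axis (within 4 mm), its wing point 31.5 to 34.5 mm above the collar's top, which only the lock pockets give, at rest and released (horizontal distance between cartridge_grip and dock_mouth below 0.004 m and z of cartridge_grip in the frame of dock_mouth between 0.0315 and 0.0345 m and angle between cartridge_grip's own z axis and vertical below 0.06 rad and linear speed of cartridge below 0.01 m/s); the robot touches nothing.
It fails at once if the cartridge is forced: more than 40 N between it and the filter unit (contact force between cartridge and dock above 40 N).
It fails at once if a bystander is moved by more than 20 mm (distance of any of blank_cap_center, rack, reagent, beaker, dish, marker from where it was at the start of the episode above 0.02 m).
It also fails if it takes over 61 s, if anything falls off the work surface, if the arm or the gripper's body presses on something with over 40 N, if the wrist force passes 120 N, or if a joint passes its speed limit or range.

## Working session

There is one attempt and no reset: what is moved stays moved. The work goes in short steps, Python scripts to look and compute and a shell command to move; the robot and the scene stay as the last step left them, time stands still between calls to the robot, and variables do not carry over. Pictures are saved under pics/ and viewed, on a budget of 10 in all, crops included, one or two more only if the job needs it, and the job is handed in when it is done.

```bash
mkdir -p pics; cat > h.py <<'E'
import numpy as np, cv2
from workcell import bot
from scipy.spatial.transform import Rotation as R
def snap(n,f=None):
    c=bot.camera(n); 
    if f: cv2.imwrite('pics/'+f,c['pixels'][:,:,::-1]); np.save('pics/'+f+'.npy',c,allow_pickle=True)
    return c
def load(f): return np.load('pics/'+f+'.npy',allow_pickle=True).item()
def ray(c,u,v):
    M=cv2.Rodrigues(np.array(c['rvec'],float))[0];t=np.array(c['tvec'],float).ravel()
    return -M.T@t, M.T@np.array([(u-c['cx'])/c['fx'],(v-c['cy'])/c['fy'],1])
def onz(c,u,v,z):
    o,d=ray(c,u,v); return o+d*(z-o[2])/d[2]
def proj(c,p):
    return cv2.projectPoints(np.array([p],float),np.array(c['rvec'],float),np.array(c['tvec'],float),np.array([[c['fx'],0,c['cx']],[0,c['fy'],c['cy']],[0,0,1.]]),None)[0].ravel()
E
python3 - <<'E'
from h import *
a=snap('top','top1.png');b=snap('scene','sc1.png')
for c in (a,b): print(c['fx'],ray(c,c['cx'],c['cy']))
o=bot.get_obs();print(o,bot.grasp_offset, R.from_quat(o['tool_rot']).as_matrix().round(3))
E
```

```text
458.1990178726942 (array([0.42105228, 0.13556069, 0.92594237]), array([ 0.16168446, -0.02124452, -0.98661381]))
493.0118600978377 (array([ 1.18109157, -0.22484349,  0.98251978]), array([-0.53316746,  0.29946664, -0.7912346 ]))
{'clock': 0.1, 'joint_pos': array([-1.22699564e+00,  2.41329117e-01,  3.89149577e-03,  1.33515553e+00,
        1.61297206e-06,  1.57079405e+00]), 'joint_vel': array([ 0.00071552, -0.0019559 ,  0.0020081 ,  0.0003925 ,  0.00030186,
       -0.00038589]), 'tau': array([-2.48407250e-04, -3.73137081e+01,  2.53010345e+01,  1.08426248e-02,
       -1.46448059e-05,  1.00897552e-05]), 'eef_pos': array([ 0.16835513, -0.47023943,  0.23051862]), 'tool_rot': array([ 9.85260891e-01,  1.71056044e-01, -1.52881946e-04, -8.85307121e-04]), 'ft_force': array([ 0.38931871, -0.18451548,  0.68835835]), 'ft_torque': array([-0.00609402,  0.03139507, -0.02752672]), 'grip_width': 0.08585359444667551} 0.0187 [[ 0.941  0.337 -0.001]
 [ 0.337 -0.941  0.002]
 [ 0.    -0.002 -1.   ]]
```

View pics/top1.png

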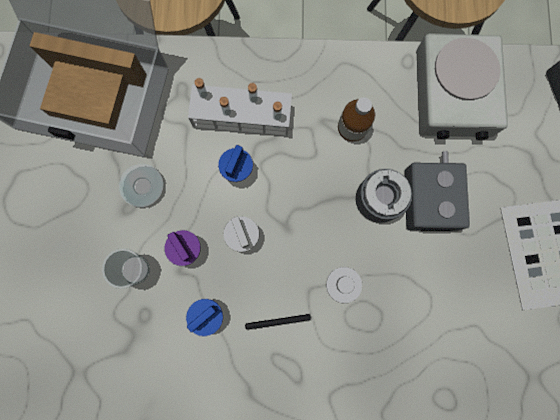

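View pics/sc1.png

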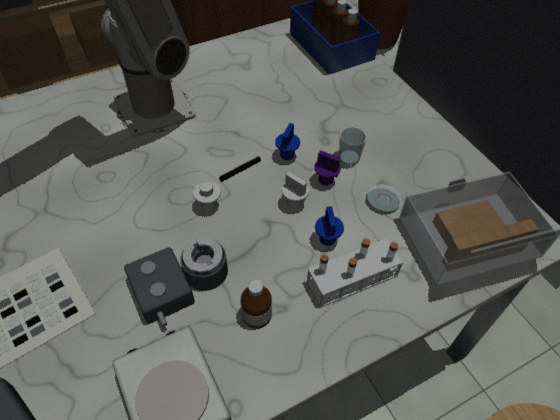

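The top view shows the white cartridge with its wing at about (242,234), the collar at (387,192) and its block at (437,196). The blank cap is at (344,285), and the blue and purple look-alikes stand around them. Next I'll take measurements from the masks and zoom in.

```bash
python3 - <<'E'
from h import *
c=load('top1.png');im=c['pixels'][:,:,::-1]
k=lambda u,v:cv2.resize(im[v-32:v+32,u-32:u+32],(384,384),interpolation=cv2.INTER_CUBIC)
cv2.imwrite('pics/crop1.png',np.hstack([k(242,234),k(387,192)]))
for u,v,z in [(242,234,.097),(242,234,.055),(387,192,.075),(344,285,.05),(205,316,.06),(183,248,.06),(236,165,.06)]: print(u,v,onz(c,u,v,z).round(3))
o=onz(c,387,192,.075); print('img dir of +x,+y', proj(c,o+[.05,0,0])-proj(c,o), proj(c,o+[0,.05,0])-proj(c,o))
E
```

```text
242 234 [0.506 0.188 0.097]
242 234 [0.51  0.191 0.055]
387 192 [ 0.594 -0.084  0.075]
344 285 [ 0.418 -0.004  0.05 ]
205 316 [0.358 0.254 0.06 ]
183 248 [0.482 0.3   0.06 ]
236 165 [0.644 0.206 0.06 ]
img dir of +x,+y [ -0.55912076 -25.54344757] [-26.16139997  -0.53253104]
```

View pics/crop1.png

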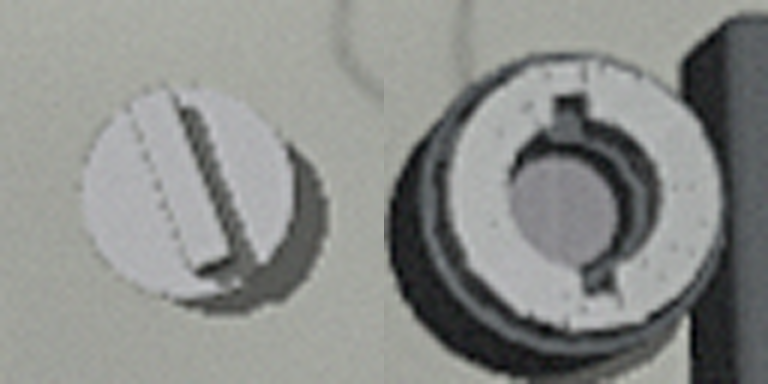

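```bash
python3 -m jog '[[[0.045,-0.042,0,0,0,0],[0.045,-0.042,0,0,0,0],[0.045,-0.042,0,0,0,0],[0.045,-0.042,0,0,0,0],[0.045,-0.042,0,0,0,0],[0.045,-0.042,0,0,0,0],[0.045,-0.042,0,0,0,0],[0.045,-0.042,0,0,0,0],[0.045,-0.042,0,0,0,0],[0.045,-0.042,0,0,0,0],[0.045,-0.042,0,0,0,0],[0.01,-0.01,0,0,0,0]]]' 0.0854
python3 - <<'E'
from h import *
c=load('top1.png')
q=lambda x,y,ox,oy:((x+.5)/6-.5+ox,(y+.5)/6-.5+oy)
print('flange',onz(c,*q(189,192,210,202),.055))
a=onz(c,*q(154,97,210,202),.097);b=onz(c,*q(212,268,210,202),.097)
print('wing',(a+b)/2,np.arctan2(*(a-b)[1::-1]),np.linalg.norm(a-b))
print('collar',onz(c,*q(204,192,355,160),.075))
a=onz(c,*q(571-384,96,355,160),.075);b=onz(c,*q(603-384,294,355,160),.075)
print('slot',(a+b)/2,np.arctan2(*(a-b)[1::-1]),np.linalg.norm(a-b))
o=bot.get_obs();print(o['joint_pos'].round(3),o['eef_pos'], R.from_quat(o['tool_rot']).as_matrix().round(3))
E
```

```text
clock: 1.6
eef_pos: [0.4905, 0.1547, 0.2276]
tool_rot: [0.986, 0.168, -0.0, -0.001]
ft_force: [0.1, -0.3, -0.6]
grip_width: 0.0856
flange [0.51120459 0.19237511 0.055     ]
wing [0.50982823 0.19157715 0.097     ] 0.3541779293931686 0.05498315115469851
collar [ 0.5945212  -0.08677792  0.075     ]
slot [ 0.59372961 -0.08641176  0.075     ] 0.13696099944700618 0.06442763935937139
[3.040e-01 2.710e-01 3.600e-02 1.336e+00 3.000e-03 3.108e+00] [0.4905141  0.1547384  0.22757753] [[ 0.943  0.332 -0.001]
 [ 0.332 -0.943  0.002]
 [-0.    -0.003 -1.   ]]
```

```bash
python3 -m jog '[[[0,0,0,0,0,-10.7],[0,0,0,0,0,-10.7],[0,0,0,0,0,-10.7],[0,0,0,0,0,-10.7],[0,0,0,0,0,-10.7],[0,0,0,0,0,-10.7],[0,0,0,0,0,-10.7],[0,0,0,0,0,-10.7],[0,0,0,0,0,-10.7],[0,0,0,0,0,-10.7],[0,0,0,0,0,-10.7],[0,0,0,0,0,-10.7]]]' 
python3 -m jog '[[[0,0,0,0,0,-10.7],[0,0,0,0,0,-10.7],[0,0,0,0,0,-10.7],[0,0,0,0,0,-10.7],[0,0,0,0,0,-10.7],[0,0,0,0,0,-5],[-0.031,0.028,0,0,0,0],[0,0,0,0,0,0]]]' 
python3 - <<'E'
from h import *
o=bot.get_obs();M=R.from_quat(o['tool_rot']).as_matrix();print(o['joint_pos'].round(3),o['eef_pos'],M.round(3),'yaw',np.arctan2(M[1,0],M[0,0]))
c=snap('wrist','w1.png');print(proj(c,[.5105,.192,.097]),proj(c,[.5105,.192,.055]),ray(c,c['cx'],c['cy']))
E
```

```text
clock: 3.1
eef_pos: [0.4825, 0.1442, 0.2226]
tool_rot: [0.273, 0.962, -0.006, -0.008]
ft_force: [0.1, 0.5, 0.3]
grip_width: 0.0855
clock: 4.1
eef_pos: [0.4922, 0.1745, 0.2196]
tool_rot: [-0.233, 0.972, -0.003, -0.015]
ft_force: [0.5, -0.6, -0.2]
grip_width: 0.0853
[ 0.342  0.315  0.075  1.362 -0.002 -0.129] [0.49218563 0.17447843 0.21955224] [[-0.891 -0.454 -0.029]
 [-0.454  0.891 -0.013]
 [ 0.031  0.002 -1.   ]] yaw -2.670338512707203
[287.11029344 230.34124668] [286.0238993  214.05617948] (array([0.42334663, 0.13970596, 0.36384412]), array([ 0.25763735,  0.13173205, -0.95721976]))
```

View pics/w1.png

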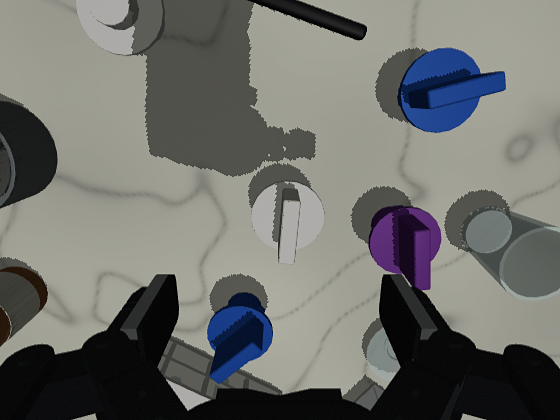

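The wrist view shows the cartridge flange centred at about (288,216) and the wing top running from (290,203) to (287,262). That is within about 2 px of the prediction. The tool has also tilted about 0.03 rad, so I'll correct that.

```bash
cat >> h.py <<'E'
def delta(p,yaw,o=None):
    "tool-frame shift and rotvec(deg) to upright TCP pose p, tool-x yaw"
    o=o or bot.get_obs();M=R.from_quat(o['tool_rot']).as_matrix()
    T=R.from_euler('z',yaw).as_matrix()@np.diag([1,-1,-1.])
    print('eef',o['eef_pos'].round(4),'F',o['ft_force'].round(1),'T',o['ft_torque'].round(2),'yaw',round(float(np.arctan2(M[1,0],M[0,0])),4),'w',round(o['grip_width'],4),'t',o['clock'],'q6',round(o['joint_pos'][5],2))
    print('shift',(M.T@(np.array(p)-o['eef_pos'])).round(4),'turn',np.degrees(R.from_matrix(M.T@T).as_rotvec()).round(2))
E
python3 - <<'E'
from h import *
c=load('w1.png')
print(onz(c,288,216,.055),onz(c,289,232.5,.097))
a=onz(c,287,262,.097);b=onz(c,290.5,203,.097);y=np.arctan2(*(a-b)[1::-1]);print(y)
# wing mask check
g=c['pixels'].astype(int);m=((g.min(2)>195)).astype(np.uint8);m[:,:240]=0;m[:,330:]=0;m[:180]=0;m[280:]=0
ct=max(cv2.findContours(m,0,1)[0],key=cv2.contourArea);print(cv2.minAreaRect(ct))
delta([.510,.192,.19],.345-np.pi)
E
```

```text
[0.51134666 0.1944839  0.055     ] [0.51145804 0.19421217 0.097     ]
0.42392685834372623Traceback (most recent call last):
  File "<stdin>", line 7, in <module>
ValueError: max() iterable argument is empty
```

```bash
python3 - <<'E'
from h import *
c=load('w1.png');k=c['pixels'][185:275,240:340];print(k[[47,47,20,40,5],[50,49,20,25,50]])
top=load('top1.png')
cv2.imwrite('pics/c2.png',cv2.resize(k[:,:,::-1],(600,540),interpolation=cv2.INTER_CUBIC))
delta([.510,.193,.19],.38-np.pi)
E
```

```text
[[173 173 170]
 [173 172 170]
 [173 173 170]
 [174 173 170]
 [ 63  63  59]]
eef [0.4916 0.1732 0.2197] F [-0.5 -0.3 -0.2] T [ 0.02 -0.02 -0.03] yaw -2.6714 w 0.085 t 4.15 q6 -0.13
shift [-0.0263  0.0092  0.0288] turn [-0.03 -1.87  5.17]
```

View pics/c2.png

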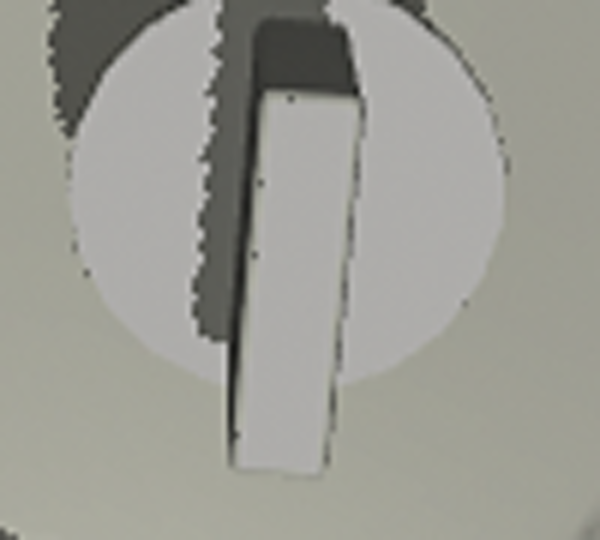

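The crop shows the wing's top corners at (264,92), (361,97), (327,473) and (232,467).

```bash
python3 - <<'E'
from h import *
c=load('w1.png')
f=lambda x,y:onz(c,(x+.5)/6-.5+240,(y+.5)/6-.5+185,.097)
a=f(279.5,470);b=f(312.5,94.5);y=np.arctan2(*(a-b)[1::-1]);print(y,(a+b)/2,np.linalg.norm(a-b))
y=np.arctan2(*(f(327,473)-f(361,97))[1::-1]);y2=np.arctan2(*(f(232,467)-f(264,92))[1::-1]);print(y,y2)
E
```

```text
0.3973849531811104 [0.51150088 0.19409044 0.097     ] 0.05404848648057876
0.4015579196216274 0.3932228530478037
```

```bash
python3 -m jog '[[[-0.027,0.009,0.029,0,-1.9,4.9],[0,0,0,0,0,0]]]'; python3 - <<'E'
from h import *
delta([.511,.193,.062],.385-np.pi)
E
```

```text
clock: 4.4
eef_pos: [0.51, 0.1907, 0.1894]
tool_rot: [-0.189, 0.982, -0.001, -0.0]
ft_force: [-0.8, -0.5, -0.5]
grip_width: 0.0856
eef [0.51   0.1907 0.1894] F [-0.8 -0.5 -0.5] T [-0.02  0.02 -0.02] yaw -2.7614 w 0.0856 t 4.4 q6 -0.02
shift [-0.0019  0.0019  0.1274] turn [-0.09 -0.05 -0.27]
```

```bash
python3 -m jog '[[[-0.002,0.002,0.035,0,0,0],[0,0,0.04,0,0,0],[0,0,0.035,0,0,0],[0,0,0.017,0,0,0],[0,0,0,0,0,0]]]'; python3 - <<'E'
from h import *
delta([.511,.193,.062],.385-np.pi)
E
```

```text
clock: 5.03
eef_pos: [0.5107, 0.1868, 0.0652]
tool_rot: [-0.189, 0.982, -0.002, 0.0]
ft_force: [0.1, 0.6, -0.2]
grip_width: 0.086
eef [0.5107 0.1868 0.0652] F [ 0.1  0.6 -0.2] T [0.03 0.04 0.03] yaw -2.7618 w 0.086 t 5.025 q6 -0.03
shift [-0.0026  0.0057  0.0031] turn [-0.26 -0.01 -0.3 ]
```

Now I'll correct the remaining offset, then close on the wing.

```bash
python3 -m jog '[[[-0.003,0.006,0.003,0,0,0],[0,0,0,0,0,0]]]'; python3 -c "
from h import *
delta([.511,.193,.062],.385-np.pi)"
python3 -m jog '[[[0,0,0,0,0,0],[0,0,0,0,0,0],[0,0,0,0,0,0],[0,0,0,0,0,0],[0,0,0,0,0,0],[0,0,0,0,0,0],[0,0,0,0,0,0],[0,0,0,0,0,0]]]' 0
python3 -c "
from h import *
delta([.511,.193,.062],.385-np.pi)"
```

```text
clock: 5.28
eef_pos: [0.5126, 0.1934, 0.0647]
tool_rot: [-0.188, 0.982, -0.002, 0.002]
ft_force: [0.3, -0.2, -0.6]
grip_width: 0.0852
eef [0.5126 0.1934 0.0647] F [ 0.3 -0.2 -0.6] T [0.05 0.04 0.05] yaw -2.7624 w 0.0852 t 5.275 q6 -0.02
shift [0.0016 0.0003 0.0027] turn [-0.28  0.18 -0.33]
clock: 6.28
eef_pos: [0.5139, 0.194, 0.0669]
tool_rot: [-0.189, 0.982, -0.002, 0.004]
ft_force: [0.8, 0.9, 0.5]
grip_width: 0.0131
eef [0.5139 0.194  0.0669] F [0.8 0.9 0.5] T [0.05 0.03 0.01] yaw -2.7616 w 0.0131 t 6.275 q6 -0.02
shift [0.0031 0.0001 0.0049] turn [-0.29  0.39 -0.29]
```

```bash
python3 -m jog '[[[0,0,-0.03,0,0,0],[0,0,-0.05,0,0,0],[0,0,-0.05,0,0,0],[0.005,-0.048,0,0,0,0],[0.005,-0.048,0,0,0,0],[0.005,-0.048,0,0,0,0],[0.005,-0.048,0,0,0,0],[0.005,-0.048,0,0,0,0],[0.005,-0.048,0,0,0,0],[0,0,0,0,0,7],[0,0,0,0,0,7],[0,0,0,0,0,0]]]'; python3 - <<'E'
from h import *
delta([.594,-.0865,.18],.137-np.pi)
c=snap('top','top2.png');w=snap('wrist','w2.png')
o=bot.get_obs()['eef_pos'];print(o,proj(c,o+[0,0,.03]),proj(w,o+[0,0,.03]),proj(w,[.594,-.0865,.075]))
im=np.vstack([cv2.resize(c['pixels'][130:250,320:480],(560,420),interpolation=cv2.INTER_CUBIC)])
f=cv2.resize(w['pixels'],(480,360));f=np.vstack([f,np.zeros((60,480,3),np.uint8)])
cv2.imwrite('pics/c3.png',cv2.resize(np.hstack([im,f])[:,:,::-1],(800,323)))
cv2.imwrite('pics/c3.png',w['pixels'][:,:,::-1])
E
```

```text
clock: 7.78
eef_pos: [0.5892, -0.0938, 0.1927]
tool_rot: [-0.066, 0.998, -0.002, -0.005]
ft_force: [0.4, 0.1, -2.8]
grip_width: 0.0127
eef [ 0.5892 -0.0938  0.1927] F [ 0.4  0.1 -2.8] T [-0.01 -0.01  0.01] yaw -3.0104 w 0.0127 t 7.775 q6 -0.29
shift [-0.0059  0.0066  0.0126] turn [-0.18 -0.62 -0.33]
[ 0.58920973 -0.09336031  0.19287021] [416.63379581 176.77741411] [277.49002775 317.75265837] [286.77378212 207.46095347]
```

View pics/c3.png

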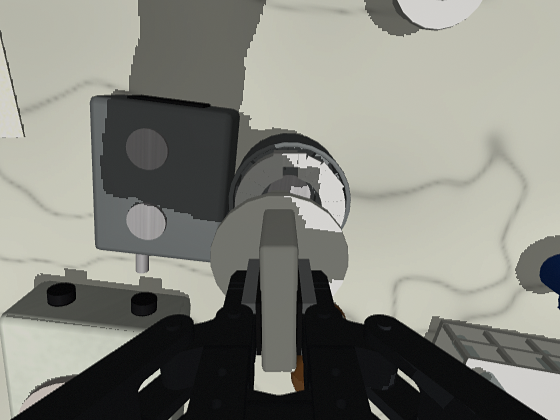

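The wrist view shows the cartridge held, with the wing top from (279,210) to (280,371) and the flange centred at u≈280. The collar is behind it, with one slot near (293,173). I'll zoom in on the visible part of the collar.

```bash
python3 - <<'E'
from h import *
w=load('w2.png')
cv2.imwrite('pics/c4.png',cv2.resize(w['pixels'][125:225,205:365,::-1],(800,500),interpolation=cv2.INTER_CUBIC))
o=np.array([.5892,-.0934,.1928])
a=onz(w,280,210,o[2]+.0301);b=onz(w,280,371,o[2]+.0301);print('wing',a,b,(a+b)/2-o,np.linalg.norm(a-b),np.arctan2(*(b-a)[1::-1]))
l=onz(w,210,258,o[2]-.012);r=onz(w,349,258,o[2]-.012);print('flange',l,r,(l+r)/2-o,np.linalg.norm(l-r), onz(w,280,192,o[2]-.012)-o)
C=np.array([.594,-.0865,.075]);P=lambda p:((proj(w,p)-[205,125])*5+2).round(0)
for th in (0,.5,1,1.5,2,2.5,3.14): 
  d=lambda r:np.array([-np.sin(th)*0+np.cos(th+np.pi/2)*0,0,0])
  e=np.array([-np.sin(th),np.cos(th),0]);print(round(th,2),'R43',P(C+.043*e),'R24.5',P(C+.0245*e))
for y in (.137,):
  e=np.array([-np.cos(y),-np.sin(y),0]);n=np.array([-e[1],e[0],0])
  print('slot',[P(C+.033*e+s*.0057*n) for s in(-1,1)],[P(C+.0245*e+s*.0057*n) for s in(-1,1)])
E
```

```text
wing [ 0.54709882 -0.09806001  0.2229    ] [ 0.61341743 -0.08917389  0.2229    ] [-0.00894187 -0.00021695  0.0301    ] 0.06691129193174568 0.133198006669573
flange [ 0.58996005 -0.12640299  0.1808    ] [ 0.5810105  -0.05998693  0.1808    ] [-0.00371472  0.00020504 -0.012     ] 0.06701631850495544 [-0.03650342 -0.00391497 -0.012     ]
0 R43 [684. 449.] R24.5 [567. 434.]
0.5 R43 [675. 318.] R24.5 [560. 360.]
1 R43 [599. 206.] R24.5 [516. 297.]
1.5 R43 [472. 143.] R24.5 [445. 263.]
2 R43 [328. 150.] R24.5 [364. 267.]
2.5 R43 [207. 224.] R24.5 [296. 307.]
3.14 R43 [134. 379.] R24.5 [254. 394.]
slot [array([450., 204.]), array([373., 204.])] [array([449., 260.]), array([373., 260.])]
```

View pics/c4.png

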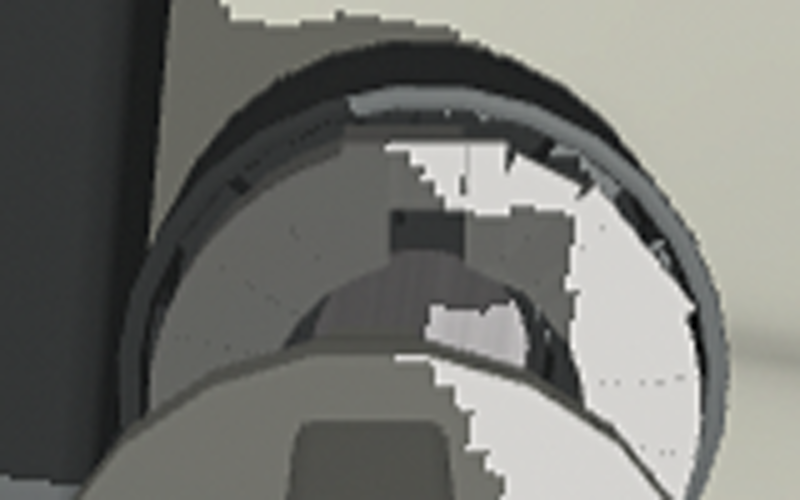

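The collar's top disc spans 148 to 702 in the crop, which is about 2.5 mm further +y than the top camera gave. The slot is at 390 to 466, so its yaw stays near 0.137.

```bash
python3 - <<'E'
from h import *
w=load('w2.png')
k=w['pixels'];print([(v,int(k[v,280].mean())) for v in list(range(190,262,2))+list(range(355,380,2))])
o=np.array([.5892,-.0934,.1928])
for v in (248,250,252,369,371): print(v,onz(w,280,v,o[2]+.0301)-o)
for v in (195,197): print(v,onz(w,280,v,o[2]-.012)-o)
E
```

```text
[(190, 79), (192, 73), (194, 80), (196, 109), (198, 112), (200, 111), (202, 111), (204, 112), (206, 112), (208, 114), (210, 78), (212, 79), (214, 79), (216, 79), (218, 79), (220, 79), (222, 78), (224, 79), (226, 79), (228, 80), (230, 79), (232, 80), (234, 80), (236, 80), (238, 80), (240, 80), (242, 80), (244, 79), (246, 94), (248, 109), (250, 110), (252, 111), (254, 111), (256, 111), (258, 111), (260, 111), (355, 110), (357, 111), (359, 110), (361, 111), (363, 110), (365, 110), (367, 110), (369, 110), (371, 107), (373, 197), (375, 195), (377, 194), (379, 195)]
248 [-0.02828902 -0.0028093   0.0301    ]
250 [-0.02753421 -0.00270816  0.0301    ]
252 [-0.02677651 -0.00260663  0.0301    ]
369 [0.02325198 0.00409675 0.0301    ]
371 [0.02421743 0.00422611 0.0301    ]
195 [-0.03510001 -0.00372692 -0.012     ]
197 [-0.03416015 -0.00360099 -0.012     ]
```

```bash
python3 -m jog '[[[-0.008,0.007,0.02,-0.2,-0.6,0],[-0.0,0.0,0.018,0,0,0],[0,0,0,0,0,0]]]'; python3 - <<'E'
from h import *
delta([.596,-.0854,.13],.137-np.pi)
E
```

```text
clock: 8.25
eef_pos: [0.5962, -0.084, 0.1541]
tool_rot: [-0.069, 0.998, 0.0, 0.0]
ft_force: [0.1, 0.0, -2.3]
grip_width: 0.0132
eef [ 0.5962 -0.084   0.1541] F [ 0.1  0.  -2.3] T [0.05 0.02 0.01] yaw -3.0028 w 0.0132 t 8.25 q6 -0.28
shift [ 0.0004 -0.0014  0.0241] turn [0.03 0.03 0.1 ]
```

Now the foot goes into the hole, well above lug contact.

```bash
python3 -m jog '[[[0,-0.001,0.012,0,0,0],[0,0,0,0,0,0]]]'; python3 -m jog '[[[0,0,0.012,0,0,0],[0,0,0,0,0,0]]]'; python3 - <<'E'
from h import *
delta([.596,-.0854,.108],.137-np.pi)
w=snap('wrist','w3.png')
cv2.imwrite('pics/c5.png',w['pixels'][:,:,::-1])
E
```

```text
clock: 8.5
eef_pos: [0.5967, -0.0847, 0.1424]
tool_rot: [-0.07, 0.998, 0.0, 0.001]
ft_force: [-0.2, 0.3, -2.2]
grip_width: 0.0131
clock: 8.75
eef_pos: [0.5971, -0.0848, 0.1303]
tool_rot: [-0.07, 0.998, 0.0, 0.001]
ft_force: [0.0, -0.0, -2.0]
grip_width: 0.0132
eef [ 0.5971 -0.0848  0.1303] F [ 0. -0. -2.] T [ 0.03 -0.    0.04] yaw -3.0009 w 0.0132 t 8.75 q6 -0.28
shift [ 0.0013 -0.0004  0.0223] turn [-0.01  0.16  0.21]
```

View pics/c5.png

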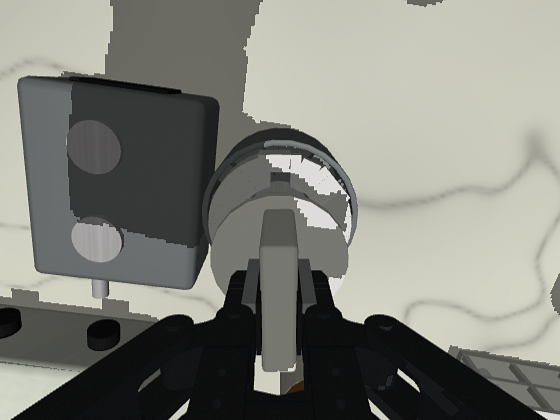

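The foot is in the hole with no contact. The slot at u≈271–289 is in line with the wing at u≈280, so I'll keep going down and watch the force.

```bash
python3 -m jog '[[[0.001,0,0.009,0,0.1,0],[0,0,0.007,0,0,0],[0,0,0,0,0,0]]]'; python3 -m jog '[[[0,0,0.004,0,0,0],[0,0,0,0,0,0]]]';python3 -m jog '[[[0,0,0.002,0,0,0],[0,0,0,0,0,0]]]'; python3 - <<'E'
from h import *
delta([.596,-.0854,.108],.137-np.pi)
E
```

```text
clock: 9.18
eef_pos: [0.5972, -0.0852, 0.1145]
tool_rot: [-0.07, 0.998, -0.0, 0.002]
ft_force: [-0.2, -0.3, -1.6]
grip_width: 0.013
clock: 9.43
eef_pos: [0.5972, -0.0852, 0.1103]
tool_rot: [-0.07, 0.998, -0.0, 0.002]
ft_force: [-0.3, 0.1, -2.4]
grip_width: 0.0133
clock: 9.68
eef_pos: [0.5974, -0.0852, 0.1084]
tool_rot: [-0.07, 0.998, -0.0, 0.002]
ft_force: [-0.1, -0.1, -2.3]
grip_width: 0.0131
eef [ 0.5974 -0.0852  0.1084] F [-0.1 -0.1 -2.3] T [ 0.02 -0.   -0.04] yaw -3.001 w 0.0131 t 9.675 q6 -0.28
shift [0.0014 0.     0.0004] turn [-0.06  0.24  0.21]
```

```bash
python3 -m jog '[[[0.001,0,0.002,0,0,0],[0,0,0,0,0,0]]]'; python3 -m jog '[[[0,0,0.002,0,0,0],[0,0,0,0,0,0]]]';python3 - <<'E'
from h import *
delta([.596,-.0854,.108],.137-np.pi)
E
```

```text
clock: 9.93
eef_pos: [0.597, -0.0854, 0.107]
tool_rot: [-0.07, 0.998, -0.0, 0.003]
ft_force: [-1.4, 0.3, -0.4]
grip_width: 0.0132
clock: 10.18
eef_pos: [0.5971, -0.0854, 0.1054]
tool_rot: [-0.07, 0.998, -0.001, 0.003]
ft_force: [-0.5, 0.6, 0.4]
grip_width: 0.0131
eef [ 0.5971 -0.0854  0.1054] F [-0.5  0.6  0.4] T [ 0.04  0.17 -0.04] yaw -3.001 w 0.0131 t 10.175 q6 -0.28
shift [ 0.0011  0.0002 -0.0026] turn [-0.08  0.36  0.21]
```

Fz rose about 2.6 N over about 3 mm, which matches the soft spring plate rather than a rest on the lip. I'll go on gently.

```bash
python3 -m jog '[[[0,0,0.002,0,0,0],[0,0,0,0,0,0]]]'; python3 -m jog '[[[0,0,0.002,0,0.3,0],[0,0,0,0,0,0]]]';python3 - <<'E'
from h import *
delta([.596,-.0854,.108],.137-np.pi)
E
```

```text
clock: 10.42
eef_pos: [0.5971, -0.0854, 0.1038]
tool_rot: [-0.07, 0.998, -0.001, 0.003]
ft_force: [-0.9, -0.3, 0.8]
grip_width: 0.0129
clock: 10.68
eef_pos: [0.5974, -0.0853, 0.1023]
tool_rot: [-0.07, 0.998, -0.001, 0.001]
ft_force: [-0.9, -0.5, 2.0]
grip_width: 0.0132
eef [ 0.5974 -0.0853  0.1023] F [-0.9 -0.5  2. ] T [ 0.06  0.3  -0.03] yaw -3.0009 w 0.0132 t 10.675 q6 -0.28
shift [ 0.0014  0.0001 -0.0057] turn [-0.09  0.11  0.21]
```

```bash
python3 -m jog '[[[0,0,0.003,0,0,0],[0,0,0,0,0,0]]]'; python3 -m jog '[[[0,0,0.003,0,0.1,0],[0,0,0,0,0,0]]]';python3 - <<'E'
from h import *
delta([.596,-.0854,.094],.137-np.pi)
E
```

```text
clock: 10.92
eef_pos: [0.5974, -0.0853, 0.0996]
tool_rot: [-0.07, 0.998, -0.001, 0.001]
ft_force: [-2.4, -0.0, 4.2]
grip_width: 0.0132
clock: 11.18
eef_pos: [0.5975, -0.0853, 0.0974]
tool_rot: [-0.07, 0.998, -0.001, 0.001]
ft_force: [-3.2, 0.3, 5.4]
grip_width: 0.0132
eef [ 0.5975 -0.0853  0.0974] F [-3.2  0.3  5.4] T [ 0.14  0.67 -0.  ] yaw -3.0009 w 0.0132 t 11.175 q6 -0.28
shift [0.0015 0.0002 0.0034] turn [-0.11  0.06  0.21]
```

```bash
python3 -m jog '[[[0.0015,0,0.0,0,0,0],[0,0,0,0,0,0]]]'; python3 -m jog '[[[0.0005,0,0.002,0,0,0],[0,0,0,0,0,0]]]';python3 - <<'E'
from h import *
delta([.596,-.0854,.094],.137-np.pi)
E
```

```text
clock: 11.42
eef_pos: [0.5973, -0.0853, 0.0986]
tool_rot: [-0.07, 0.998, -0.001, 0.002]
ft_force: [-2.0, 0.9, 5.0]
grip_width: 0.013
clock: 11.68
eef_pos: [0.5972, -0.0853, 0.0973]
tool_rot: [-0.07, 0.998, -0.001, 0.003]
ft_force: [-1.3, 0.8, 5.6]
grip_width: 0.0129
eef [ 0.5972 -0.0853  0.0973] F [-1.3  0.8  5.6] T [ 0.1   0.57 -0.03] yaw -3.0005 w 0.0129 t 11.675 q6 -0.28
shift [0.0013 0.0001 0.0033] turn [-0.13  0.32  0.23]
```

```bash
python3 -m jog '[[[0.002,0,0.003,0,0.2,0],[0.001,0,0.002,0,0,0],[0,0,0.001,0,0,0]]]'; python3 -m jog '[[[0.001,0,0.003,0,0,0],[0,0,0.001,0,0,0]]]';python3 - <<'E'
from h import *
delta([.596,-.0854,.094],.137-np.pi)
E
```

```text
clock: 12.05
eef_pos: [0.5972, -0.0854, 0.0941]
tool_rot: [-0.071, 0.997, -0.001, 0.005]
ft_force: [-3.5, 0.3, 8.1]
grip_width: 0.0131
clock: 12.3
eef_pos: [0.5971, -0.0853, 0.0929]
tool_rot: [-0.071, 0.997, -0.001, 0.006]
ft_force: [-3.7, 0.8, 9.3]
grip_width: 0.0132
eef [ 0.5971 -0.0853  0.0929] F [-3.7  0.8  9.3] T [ 0.17  1.22 -0.02] yaw -2.9999 w 0.0132 t 12.3 q6 -0.28
shift [ 0.0011  0.0001 -0.0011] turn [-0.17  0.7   0.27]
```

Fully in: the wing is about 27 mm up and the load is about 11.5 N, as expected. Now I'll turn clockwise, checking the torque as I go.

```bash
python3 -m jog '[[[0.001,0,0.0005,0,0.2,4],[0,0,0.0005,0,0,4],[0,0,0.0005,0,0,4]]]'; python3 - <<'E'
from h import *
delta([.596,-.0854,.094],.137-.87-np.pi)
E
```

```text
clock: 12.68
eef_pos: [0.5974, -0.0857, 0.0945]
tool_rot: [0.037, 0.999, -0.001, 0.007]
ft_force: [-2.0, 0.8, 6.1]
grip_width: 0.0129
eef [ 0.5974 -0.0857  0.0945] F [-2.   0.8  6.1] T [0.28 0.76 0.11] yaw 3.0681 w 0.0129 t 12.675 q6 -0.07
shift [0.0015 0.0002 0.0004] turn [ 0.16  0.77 37.79]
```

```bash
python3 -m jog '[[[0.001,0,0.0012,0,0.4,5],[0,0,0.0012,0,0,5],[0,0,0.0012,0,0,5]]]'; python3 -m jog '[[[0,0,0.001,0,0,5],[0,0,0.001,0,0,5]]]'; python3 - <<'E'
from h import *
delta([.596,-.0854,.094],.137-.87-np.pi)
E
```

```text
clock: 13.05
eef_pos: [0.5975, -0.0853, 0.0938]
tool_rot: [0.17, 0.985, -0.0, 0.005]
ft_force: [-3.7, 1.3, 9.1]
grip_width: 0.0132
clock: 13.3
eef_pos: [0.5974, -0.0853, 0.0934]
tool_rot: [0.258, 0.966, 0.0, 0.005]
ft_force: [-3.0, 0.1, 8.3]
grip_width: 0.0133
eef [ 0.5974 -0.0853  0.0934] F [-3.   0.1  8.3] T [0.17 0.85 0.09] yaw 2.6196 w 0.0133 t 13.3 q6 0.38
shift [ 0.0011 -0.0008 -0.0006] turn [ 0.22  0.56 12.09]
```

```bash
python3 -m jog '[[[0,0,0.0006,0,0.3,4],[0,0,0.0006,0,0,4]]]'; python3 -m jog '[[[0,0,0.0008,0,0,3]]]';python3 -m jog '[[[0,0,0.0008,0,0,3]]]'; python3 - <<'E'
from h import *
delta([.596,-.0854,.094],.137-.87-np.pi)
E
```

```text
clock: 13.55
eef_pos: [0.5973, -0.0855, 0.0938]
tool_rot: [0.327, 0.945, 0.001, 0.003]
ft_force: [-3.8, 1.1, 7.8]
grip_width: 0.013
clock: 13.68
eef_pos: [0.5971, -0.0856, 0.0937]
tool_rot: [0.352, 0.936, 0.001, 0.003]
ft_force: [-3.3, 1.0, 7.3]
grip_width: 0.0133
clock: 13.8
eef_pos: [0.5968, -0.086, 0.0937]
tool_rot: [0.377, 0.926, 0.0, 0.003]
ft_force: [-3.2, -1.1, 9.5]
grip_width: 0.0131
eef [ 0.5968 -0.086   0.0937] F [-3.2 -1.1  9.5] T [-0.11  0.97  0.31] yaw 2.3687 w 0.0131 t 13.8 q6 0.63
shift [ 0.001  -0.0002 -0.0003] turn [ 0.13  0.35 -2.29]
```

```bash
python3 -m jog '[[[0,0,0.0008,0,0,2.5]]]';python3 - <<'E'
from h import *
delta([.596,-.0854,.094],.137-.87-np.pi)
E
```

```text
clock: 13.92
eef_pos: [0.5963, -0.0864, 0.0937]
tool_rot: [0.397, 0.918, -0.001, 0.003]
ft_force: [-3.6, -1.2, 8.3]
grip_width: 0.013
eef [ 0.5963 -0.0864  0.0937] F [-3.6 -1.2  8.3] T [-0.12  1.08  0.35] yaw 2.3241 w 0.013 t 13.925 q6 0.67
shift [ 0.0009  0.0005 -0.0003] turn [ 0.07  0.36 -4.84]
```

The stop is found: Tz is 0.35 N m at about 5° past the nominal angle, which matches the collar twisting. Now I'll let it up while holding the turn.

```bash
python3 -m jog '[[[0,0,-0.001,0,0,0.3],[0,0,-0.001,0,0,0.3]]]';python3 -m jog '[[[0,0,-0.001,0,0,0.3],[0,0,-0.001,0,0,0.3]]]';python3 -m jog '[[[0,0,-0.001,0,0,0.0]]]';python3 - <<'E'
from h import *
delta([.596,-.0854,.099],.137-.87-np.pi)
E
```

```text
clock: 14.18
eef_pos: [0.596, -0.0865, 0.0952]
tool_rot: [0.402, 0.916, -0.001, 0.003]
ft_force: [-1.0, 1.6, 0.3]
grip_width: 0.013
clock: 14.42
eef_pos: [0.5959, -0.0866, 0.096]
tool_rot: [0.407, 0.914, -0.001, 0.002]
ft_force: [0.5, -0.2, -0.6]
grip_width: 0.0135
clock: 14.55
eef_pos: [0.5959, -0.0866, 0.0966]
tool_rot: [0.407, 0.914, -0.001, 0.002]
ft_force: [1.2, -0.4, -1.0]
grip_width: 0.0132
eef [ 0.5959 -0.0866  0.0966] F [ 1.2 -0.4 -1. ] T [-0.05 -0.16  0.3 ] yaw 2.3041 w 0.0132 t 14.55 q6 0.7
shift [ 0.0008  0.0009 -0.0024] turn [-0.04  0.3  -5.99]
```

```bash
python3 -m jog '[[[0,0,-0.001,0,0,0],[0,0,-0.001,0,0,0]]]';python3 -m jog '[[[0,0,-0.001,0,0,0],[0,0,-0.001,0,0,0.0]]]';python3 - <<'E'
from h import *
delta([.596,-.0854,.099],.137-.87-np.pi)
E
```

```text
clock: 14.8
eef_pos: [0.5959, -0.0866, 0.0981]
tool_rot: [0.407, 0.914, -0.001, 0.002]
ft_force: [1.0, -0.4, -2.5]
grip_width: 0.0128
clock: 15.05
eef_pos: [0.5959, -0.0866, 0.0991]
tool_rot: [0.407, 0.914, -0.001, 0.002]
ft_force: [3.7, -0.8, -11.3]
grip_width: 0.0132
eef [ 0.5959 -0.0866  0.0991] F [  3.7  -0.8 -11.3] T [-0.27 -0.87  0.33] yaw 2.3042 w 0.0132 t 15.05 q6 0.69
shift [0.0008 0.0009 0.0001] turn [-0.08  0.25 -5.98]
```

It rose about 6 mm from full depth, then met a hard upper stop at TCP z≈0.0988 (-11 N), so the lugs are in the pockets. I'll relax the pull and twist, then release.

```bash
python3 -m jog '[[[0,0,0.001,0,0,-2],[0,0,0,0,0,-2]]]';python3 - <<'E'
from h import *
delta([.596,-.0854,.099],.137-.87-np.pi)
E
python3 -m jog '[[[0,0,0,0,0,0],[0,0,0,0,0,0],[0,0,0,0,0,0],[0,0,0,0,0,0],[0,0,0,0,0,0]]]' 0.05
python3 -m jog '[[[0,0,-0.03,0,0,0],[0,0,-0.05,0,0,0],[0,0,-0.06,0,0,0],[0,0,-0.03,0,0,0],[0,0,0,0,0,0]]]'
python3 - <<'E'
from h import *
delta([.596,-.0854,.099],.137-.87-np.pi)
w=snap('wrist','w4.png');s=snap('scene','s4.png');t=snap('top','t4.png')
print('wing top if locked',proj(w,[.5945,-.0855,.129]),proj(s,[.5945,-.0855,.129]))
z=lambda c,u,v:cv2.resize(c['pixels'][v-60:v+60,u-64:u+64,::-1],(400,375),interpolation=cv2.INTER_CUBIC)
cv2.imwrite('pics/c6.png',np.hstack([z(s,204,255),cv2.resize(w['pixels'][:,:,::-1],(400,375))]))
E
```

```text
clock: 15.3
eef_pos: [0.5961, -0.0865, 0.099]
tool_rot: [0.373, 0.928, -0.001, 0.002]
ft_force: [1.0, 0.7, -3.9]
grip_width: 0.0129
eef [ 0.5961 -0.0865  0.099 ] F [ 1.   0.7 -3.9] T [ 0.01 -0.31 -0.04] yaw 2.3775 w 0.0129 t 15.3 q6 0.62
shift [ 0.0008  0.0008 -0.    ] turn [-0.05  0.27 -1.78]
clock: 15.92
eef_pos: [0.5962, -0.0867, 0.1002]
tool_rot: [0.373, 0.928, -0.001, 0.003]
ft_force: [-0.3, -0.3, -1.1]
grip_width: 0.0498
clock: 16.55
eef_pos: [0.5947, -0.0859, 0.2738]
tool_rot: [0.373, 0.928, -0.002, 0.001]
ft_force: [-0.0, -0.3, 0.6]
grip_width: 0.0501
eef [ 0.5947 -0.0859  0.2738] F [-0.  -0.3  0.6] T [-0.02 -0.04 -0.  ] yaw 2.3768 w 0.0501 t 16.55 q6 0.62
shift [-0.      0.0016  0.1748] turn [-0.12  0.18 -1.82]
wing top if locked [278.3491939  188.44780498] [199.5590211  240.04909969]
```

View pics/c6.png

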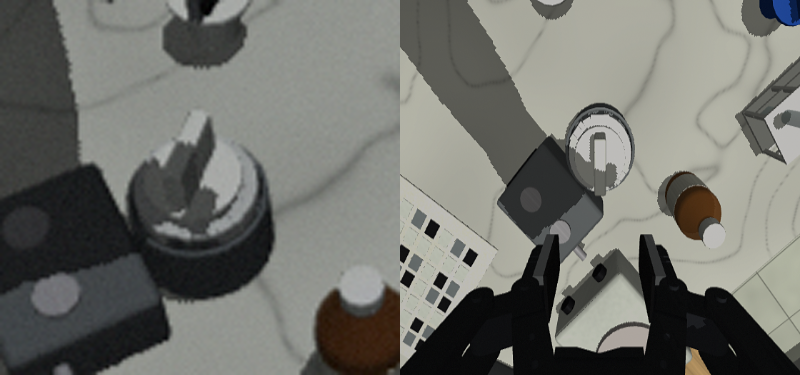

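The cartridge stands upright in the collar with the wing turned, and the gripper is clear. The wing top's centre is about where it should be for 33 mm: scene crop ≈(188,140) against a predicted (186,141), and wrist ≈(280,184) against (278,188). I'm handing in.

```bash
python3 -c "
from workcell import bot
print(bot.job_done(), bot.get_obs()['clock'])"
```

```text
the job is handed in; nothing more can be done
the job is handed in; nothing more can be done
```

The cartridge is in the collar and, by everything I could measure, locked; I released it and handed in at about 16.7 s of the 61 s allowed. The hand-in gives no verdict, so the lock rests on my own checks below.

**What I did:** I gripped the wing and brought the cartridge over the collar. I lowered it by feel into the slots, which I had seen at about 0.14 rad. I pressed it to full depth at about 11 N, turned it clockwise to the stop, let it up, took off the twist and opened the gripper.

**Checks:**
- **Stop:** torque rose to about 0.35 N m near 0.87 rad, as the task describes.
- **Lock:** the cartridge rose about 6 mm from full depth, then held against a pull of about 9 N. That puts the wing point at about 33 mm.
- **Force:** the largest wrist reading at the end of any move was about 12 N, far below 40 N.
- **After release:** pictures showed the cartridge upright, with the wing top within about 2 px (scene) and 4 px (wrist) of the predicted locked position. The wrist force was near zero, with the gripper well clear.

**Disagreements and limits:**
- The two cameras differed by about 2.5 mm on the collar's y position and by about 0.04 rad on the wing's yaw. I used in-between values and settled the rest by feel.
- A side force of up to about 4 N remained while pushing in and turning.
- The final height comes from feel and picture position, not a separate measurement.
- I did not measure the other items on the bench afterwards, but the path kept clear of them.

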